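Fetch the loaf out of the roll-top bread bin

ROBOT

A 6-joint arm with a two-finger parallel gripper is mounted at the origin on a cart in front of the work surface, level with it; the furniture and walls round the work are solid. World frame = base frame: x ahead of the robot, y to its left, z up, the work surface at z = 0. Lengths are in mm, angles in rad, forces in N, time in s.
With the tool pointing down it reaches from about 300 to 750 mm from the base axis. Payload 8.5 kg.
Tool frame: the origin (TCP) lies on the centre line of the jaws, within the pads' length; the fingertips stand 14 mm ahead of it and the grasp point (between the pads) lies 5 mm behind it (arm.tip_extent is the z of the fingertips in the tool frame, in mm); z points along the fingers, y is the direction in which the jaws open and shut (so a half turn about z gives the same grasp; the last joint's range is limited). The gripper opens to 85 mm and grips with 20 to 120 N. Pads are 22 mm wide; open, the fingers measure 114 mm over their backs; the gripper's body (76 mm by 85 mm) begins 54 mm behind the grasp point. The pads swing forward as they close: fully open they stand 13 mm farther back than shut.
Start: joints at [-1.52, 0.381, 1.297, -0, 1.464, -0.215], TCP at [144.47, -530.668, 245.322] pointing down, gripper open.
Joint ranges: [-3.11, 3.11], [-0.89, 2.33], [0.22, 2.48], [-1.42, 4.56], [0.17, 2.85], [-2.88, 2.88]. Speed limits (rad/s): [2.39, 2.39, 3.14, 3.14, 3.14, 3.14].

INTERFACE

Orientations are given as a unit quaternion [x, y, z, w].
In Python, from station import arm, command_gripper, planner, eyes gives the robot as it stands. The module is installed in compiled form; this text tells all that it offers. Calls block until the motion is done:
- arm.move_pose(position, orientation): joint-space move of the TCP to a pose.
- arm.move_linear(position, attitude=None, max_speed=150, guard=None): straight line of the TCP; attitude=None keeps the orientation; max_speed is the mean speed in mm/s. With guard (N) it stops when the force on the tool has changed by that much, and returns True; else False.
- arm.set_joints(angles): joint-space move.
- command_gripper(opening): finger opening in mm; the grip force is fixed at half the most; returns when the fingers have stopped.
- arm.dwell(seconds).
- planner.ik(position, orientation): joint angles nearest the present ones, or None.
- eyes.camera(name): name is "scene" or "top"; returns the picture (384x512x3 uint8, blue, green, red); there is no depth.
- eyes.calibration(name): a dict with "fx", "fy", "cx", "cy" (pixels), "k1" (the pictures are not rectified: a ray, as slopes to the right and down, at radius r is drawn at 1 + k1 r^2 times it, then the intrinsics apply), "rvec" (rotation vector, rad) and "tvec" (3), from world to camera coordinates, as OpenCV has them. Camera axes: x right, y down, z forward; pixel columns grow to the right and rows downward; lengths in mm; the calibration is good to about 2 mm. A picture is of the moment at which its call begins. calibration takes no time and is no camera call.
A pose or a line that the arm cannot do raises arm.PlanningError and nothing moves.
- arm.hand_in(): hands the job in, once; it reports no verdict.
Trained networks look in the newest picture that a camera, given by its name, has taken for a name from the list of things; names that differ only in an ending like _2 or _b are one class to them, and where a whole thing is asked for, a point or a joint stands for the part that bears it (a point fixed in the world has none). Each returns a list of dicts, best first, with "confidence" (0 to 1); they miss things now and then, are a little off and sometimes report something else, mostly with a low value. They report only what shows in the picture. A call takes as long as a camera call.
- eyes.masks_of(camera, thing): "region" (384x512 bool, what is visible of it) and "location" ([column, row] as shares, 0 to 1, of the picture: columns of its width, rows of its height, amid what is visible of it).
- eyes.place_of(camera, thing): "location" ([column, row] as shares, 0 to 1, of the picture: columns of its width, rows of its height: a listed point, or the origin of a listed thing).
Readings, each from a call of its own:
- arm.get_time_s(): time.
- arm.get_q(): joint angles.
- arm.get_joint_velocities(): joint speeds.
- arm.get_joint_torque(): joint torques, N m.
- arm.get_position(): TCP position.
- arm.get_orientation(): TCP orientation.
- arm.get_contact_force(): force on the tool from outside, world axes, zero at the start.
- arm.get_ft_torque(): the same for the moment, N m.
- arm.get_finger_gap(): finger opening in mm.
Only numpy, scipy, OpenCV 4.12 (cv2) and the standard library are available. Lean on these libraries where they do the work, as an engineer would, in place of code of your own. Each camera call takes 0.05 s, during which the arm holds its last target. There are 200 camera calls.

TASK

Roll the bread bin's slatted cover all the way back, draw the loaf forward by its front end until its middle is well clear of the cover overhead, and let go of it there. Then take the loaf round its middle and, keeping it level, lay it wholly on the chopping board, lengthways and about in the middle, and roll the cover fully shut again. Leave the lemon and the mandarin where they lie.

Things in the scene. Friction and masses are not known exactly. Their poses are not given: they have to be found in the camera images.
- bread_bin: Fixed bamboo roll-top bread bin, 248 (x) x 264 (y) x 174 mm high. Origin: centre of its underside, on the worktop; its open front faces its own -x, z is up. Inner faces of the two D-shaped side cheeks at y = +-120 mm. Flat floor board 14 mm above the worktop, x -111 to +111 mm, no sill in front. Behind x = 0 it is roofed by a fixed curved shell.
- track_axis (a point): Point in the middle of the bin, 50 mm above its origin, on the axis (along the bin's y) of the cover's circular track. About it: cheeks reach out to 124 mm, the cover to 115 mm (10 mm thick), the shell's inside is at 95 mm. Fully open, the cover's front edge stands above x = 0, 165 mm over the worktop, so from above a hand reaches only what lies in front of it.
- cover (a joint): Angle of the slatted cover about the track axis, rad: 0 = fully shut, 1.85 = fully open; grows as it rolls up and back. Starts shut or up to 0.25 ajar. Friction holds it wherever it is left; 2 to 6 N on the pull, along the track, move it either way.
- pull (a point): Centre of the steel T-bar pull on the cover: a round bar, 16 mm thick, 44 mm long along the bin's y, on a central stem; 20 mm gap behind the bar. Pinched by its two flat ends it turns between the fingers. It goes on a circle of 143 mm about the track axis: at joint value q, in the bin's frame, x = -143 cos q, y = 0, z = 50 + 143 sin q mm.
- loaf_center (a point): Centre (half-way up) of the crusty loaf: 176 (x, its length) x 58 (y) x 56 mm (z, up); sides upright over the middle 130 mm, tapered at the ends; flat underside; 0.2 to 0.45 kg. It starts on the bin's floor board, roughly along the bin's x, its middle 0 to 10 mm in front of the bin's origin: the rear half is under the shell.
- board: Loose wooden chopping board lying on the worktop, 250 (x) x 360 (y, its length) x 22 mm thick, 1.26 kg. Origin: centre of its underside; top 22 mm above the worktop.
- lemon_center (a point): Centre of a yellow lemon, 78 x 55 x 56 mm, on the worktop; leave it alone.
- mandarin_center (a point): Centre of an orange mandarin, 64 mm wide and 54 mm high, on the worktop; leave it alone.

How it is judged:
By the outcome, as a careful person would: the job done as asked, in the order asked, and still so for the second after the job is handed in, with the robot touching nothing.
It also fails if it takes over 69 s, if anything falls off the work surface, if the arm or the gripper's body presses on something with over 40 N, if the wrist force passes 120 N, or if a joint passes its speed limit or range.

## Working session

There is one attempt and no reset: what is moved stays moved. The work goes in short steps, each a Python script; the robot and the scene stay as the last script left them, time stands still between calls to the robot, and variables do not carry over. Pictures are saved under pics/ and viewed, on a budget of 10 in all, crops included, one or two more only if the job needs it, and the job is handed in when it is done.

```bash
mkdir -p pics; ls; python3 - <<'E'
from station import arm, command_gripper, planner, eyes
import cv2, numpy as np
ims=[]
for c in ("scene","top"):
    im=eyes.camera(c); cv2.imwrite(f"pics/{c}0.png",im)
    k=eyes.calibration(c); print(c,k)
    for t in ("bread_bin","track_axis","pull","loaf_center","board","lemon_center","mandarin_center"):
        r=eyes.place_of(c,t); print(t,[(np.round(np.array(d["location"])*[512,384],1),round(d["confidence"],2)) for d in r[:3]])
print(arm.get_time_s(),arm.get_orientation(),arm.tip_extent)
E
```

```text
pics
scene {'fx': 446.34604378402906, 'fy': 446.34604378402906, 'cx': 256.725806608672, 'cy': 194.8979055865097, 'k1': -0.0747428503370119, 'rvec': array([ 0.39938003,  2.72308191, -1.20289555]), 'tvec': array([ 543.89362721,    1.40591606, 1300.82284042])}
bread_bin [(array([260.9, 242.9]), 0.55), (array([360.3, 261.6]), 0.51)]
track_axis []
pull [(array([313.6, 208.1]), 0.56)]
loaf_center []
board [(array([245.2, 147.5]), 0.91)]
lemon_center [(array([248.7, 148.5]), 0.65), (array([358.4, 261.9]), 0.6)]
mandarin_center [(array([182.4, 148.5]), 0.75)]
top {'fx': 465.93498525197083, 'fy': 465.93498525197083, 'cx': 250.7251997519123, 'cy': 189.11026429884177, 'k1': 0.036881757112955965, 'rvec': array([ 2.14214935, -2.15099139,  0.13786557]), 'tvec': array([ -80.44009266,  522.48805734, 1280.91581418])}
bread_bin [(array([347. , 132.6]), 0.41)]
track_axis []
pull [(array([213.6, 220.8]), 0.85)]
loaf_center []
board [(array([346.6, 201.5]), 0.78)]
lemon_center [(array([154., 245.]), 0.89)]
mandarin_center [(array([347.8, 132.9]), 0.58)]
0.8 [ 9.91181135e-01  1.32513988e-01 -2.30372240e-05  2.71985848e-06] 14.0
```

View pics/scene0.png

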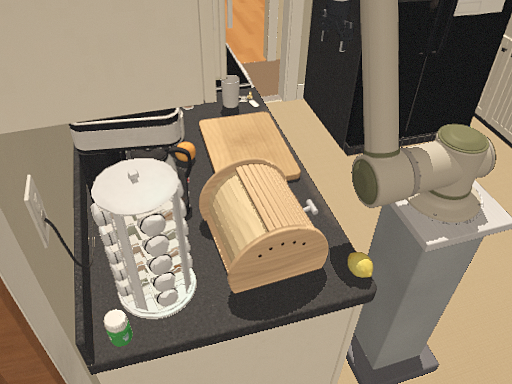

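View pics/top0.png

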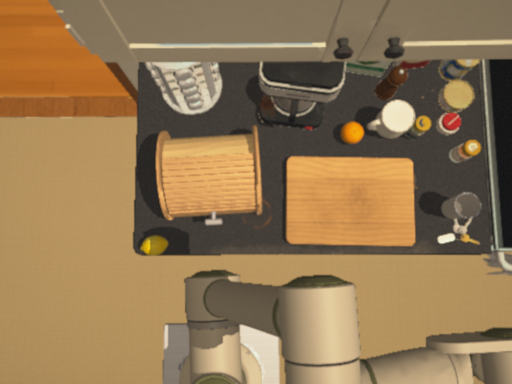

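```bash
cat > h.py <<'E'
from station import arm, command_gripper, planner, eyes
import cv2, numpy as np
from scipy.optimize import minimize, least_squares
from scipy.spatial.transform import Rotation as R
def proj(c,P):
    k=eyes.calibration(c)
    C=R.from_rotvec(k["rvec"]).apply(np.atleast_2d(P).astype(float))+k["tvec"]
    s=C[:,:2]/C[:,2:]; s=s*(1+k["k1"]*(s**2).sum(1,keepdims=True))
    return s*[k["fx"],k["fy"]]+[k["cx"],k["cy"]]
def onplane(c,px,z):
    f=lambda v: proj(c,[v[0],v[1],z])[0]-px
    return least_squares(f,[450,0]).x
def triang(pts):  # [(cam,px),...]
    return least_squares(lambda v: np.concatenate([proj(c,v)[0]-p for c,p in pts]),[450,0,50])
def place(P,x,y,a):
    c,s=np.cos(a),np.sin(a); P=np.atleast_2d(P).astype(float)
    return np.c_[x+c*P[:,0]-s*P[:,1],y+s*P[:,0]+c*P[:,1],P[:,2]]
S=4
def hullmask(c,P):
    m=np.zeros((384*S,512*S),np.uint8)
    h=cv2.convexHull((proj(c,P)*S+S/2).astype(np.float32)).astype(np.int32)
    cv2.fillConvexPoly(m,h,1); return cv2.resize(m.astype(np.float32),(512,384),interpolation=cv2.INTER_AREA)
def fit(model,obs,p0):   # obs {cam:bool mask}
    cost=lambda p: sum(np.abs(hullmask(c,place(model,*p))-m).sum()/m.sum() for c,m in obs.items())
    s=np.array(p0)+np.vstack([np.zeros(3),np.diag([15,15,.1])])
    r=minimize(cost,p0,method="Nelder-Mead",options=dict(initial_simplex=s,xatol=.05,fatol=1e-5)); return r.x,r.fun
t=np.linspace(0,np.pi,40)
D=np.r_[[[-124,0],[124,0]],np.c_[124*np.cos(t),50+124*np.sin(t)]]
BIN=np.array([[u,y,w] for u,w in D for y in(-132,132)])
BOARD=np.array([[u,y,w] for u in(-125,125) for y in(-180,180) for w in(0,22)])
E
python3 - <<'E'
from h import *
for c in("scene","top"):
    eyes.camera(c); M={}
    for t in("bread_bin","cover","board","loaf_center","pull"):
        r=eyes.masks_of(c,t)
        for i,d in enumerate(r[:3]):
            m=d["region"]; ys,xs=np.nonzero(m); print(c,t,round(d["confidence"],2),m.sum(),xs.min(),xs.max(),ys.min(),ys.max())
            M[f"{t}{i}"]=m
    np.savez(f"m_{c}.npz",**M)
print(triang([("scene",[313.6,208.1]),("top",[213.6,220.8])]).x, triang([("scene",[359,262]),("top",[154,245])]).x,onplane("top",[347.8,132.9],27))
print(onplane("top",[346.6,201.5],0),onplane("top",[210,175],100))
E
```

```text
scene bread_bin 0.82 11730 199 328 158 292
scene cover 0.78 2855 236 316 163 230
scene board 0.83 3908 199 299 112 178
top bread_bin 0.67 8193 156 261 127 224
top cover 0.59 5537 162 257 154 225
top pull 0.92 5522 162 256 153 224
[427.64579871  18.97586053  80.2800872 ] [369.09033385 184.62097317  38.15163996] [ 685.39214201 -362.6610146 ]
[ 489.68648036 -358.4478991 ] [552.2073264   26.60695351]
```

```bash
python3 - <<'E'
from h import *
s=np.load("m_scene.npz"); t=np.load("m_top.npz")
o={"scene":(s["bread_bin0"]),"top":t["bread_bin0"]}
for oo in (o,{"top":o["top"]},{"scene":o["scene"]}):
    b,f=fit(BIN,oo,[560,25,0.05]); print("bin",b,f)
b,f=fit(BIN,o,[560,25,0.05])
for oo in ({"top":t["board0"]},{"top":t["board0"],"scene":s["board0"]}):
    bd,fb=fit(BOARD,oo,[490,-358,0.0]); print("board",bd,fb)
bd,fb=fit(BOARD,{"top":t["board0"]},[490,-358,0.])
P=np.array([427.6,19,80.3]); c,sn=np.cos(b[2]),np.sin(b[2]); d=P[:2]-b[:2]; print("pull in bin",c*d[0]+sn*d[1],-sn*d[0]+c*d[1])
for q in (0,.1,.2,.25): 
    p=place([-143*np.cos(q),0,50+143*np.sin(q)],*b); print(q,p,proj("scene",p),proj("top",p))
ims=[]
for cam in("scene","top"):
    im=cv2.imread(f"pics/{cam}0.png")
    x0,y0=(190,100) if cam=="scene" else (140,110)
    im=cv2.resize(im,None,fx=4,fy=4,interpolation=cv2.INTER_CUBIC)
    for m,p in((BIN,b),(BOARD,bd)):
        h=cv2.convexHull((proj(cam,place(m,*p))*4+2).astype(np.float32)).astype(np.int32); cv2.polylines(im,[h],True,(0,0,255),1)
    im=im[y0*4:(y0+150)*4 if cam=="top" else (y0+200)*4,x0*4:(x0+(190 if cam=="scene" else 290))*4]
    ims.append(cv2.resize(im,None,fx=600/im.shape[0]*.75,fy=600/im.shape[0]*.75) if cam=="scene" else cv2.resize(im,(800,int(800*im.shape[0]/im.shape[1]))))
cv2.imwrite("pics/fit_top.png",ims[1]); cv2.imwrite("pics/fit_scene.png",ims[0])
E
```

```text
bin [5.66973437e+02 2.38961252e+01 4.91564512e-02] 0.23383729771500406
bin [5.68368312e+02 2.63843347e+01 6.08947835e-02] 0.14775570609056513
bin [5.67784221e+02 2.06830030e+01 5.04013906e-02] 0.0642956095481671Traceback (most recent call last):
  File "<stdin>", line 7, in <module>
    raise KeyError(f"{key} is not a file in the archive") from None
KeyError: 'board0 is not a file in the archive'
```

```bash
python3 - <<'E'
from h import *
s=np.load("m_scene.npz"); t=np.load("m_top.npz")
o={"scene":(s["bread_bin0"]),"top":t["bread_bin0"]}
b,f=fit(BIN,o,[560,25,0.05])
r=[]
for i in range(4):
    eyes.camera("top"); r=eyes.masks_of("top","board")
    if r: print(r[0]["confidence"],r[0]["region"].sum()); break
ob={"scene":s["board0"]}
bd,fb=fit(BOARD,ob,[490,-358,0.0]); print("board scene",bd,fb)
if r: 
    bd,fb=fit(BOARD,{"top":r[0]["region"]},[490,-358,0.]); print("board top",bd,fb)
P=np.array([427.6,19,80.3]); c,sn=np.cos(b[2]),np.sin(b[2]); d=P[:2]-b[:2]; print("pull in bin",c*d[0]+sn*d[1],-sn*d[0]+c*d[1])
for q in (0,.1,.2,.25): 
    p=place([-143*np.cos(q),0,50+143*np.sin(q)],*b); print(q,p,proj("scene",p),proj("top",p))
ims=[]
for cam,(x0,y0,w,h_) in dict(scene=(190,100,190,200),top=(140,110,290,150)).items():
    im=cv2.resize(cv2.imread(f"pics/{cam}0.png"),None,fx=4,fy=4,interpolation=cv2.INTER_CUBIC)
    for m,p in((BIN,b),(BOARD,bd)):
        h=cv2.convexHull((proj(cam,place(m,*p))*4+2).astype(np.float32)).astype(np.int32); cv2.polylines(im,[h],True,(0,0,255),1)
    im=im[y0*4:(y0+h_)*4,x0*4:(x0+w)*4]; k=min(800/im.shape[1],600/im.shape[0]); cv2.imwrite(f"pics/fit_{cam}.png",cv2.resize(im,None,fx=k,fy=k))
E
```

```text
0.73 11168
board scene [ 4.90791239e+02 -4.21539701e+02 -2.04552464e-02] 0.44952661207778916
board top [ 4.90497115e+02 -3.62795436e+02 -1.40876205e-02] 0.014751969914040115
pull in bin -139.44566166880304 1.9581337468889775
0 [[424.14617123  16.86958325  50.        ]] [[312.41712061 215.5602077 ]] [[214.84806427 223.66024655]]
0.1 [[424.85971264  16.90468669  64.27617858]] [[312.73661497 211.68842033]] [[214.39330606 223.0708805 ]]
0.2 [[426.9932074   17.00964628  78.4097143 ]] [[312.55151512 207.91503402]] [[213.9112199  221.94692399]]
0.25 [[428.58632502  17.08802142  85.37876617]] [[312.26591801 206.07722288]] [[213.66129686 221.18265272]]
```

View pics/fit_top.png

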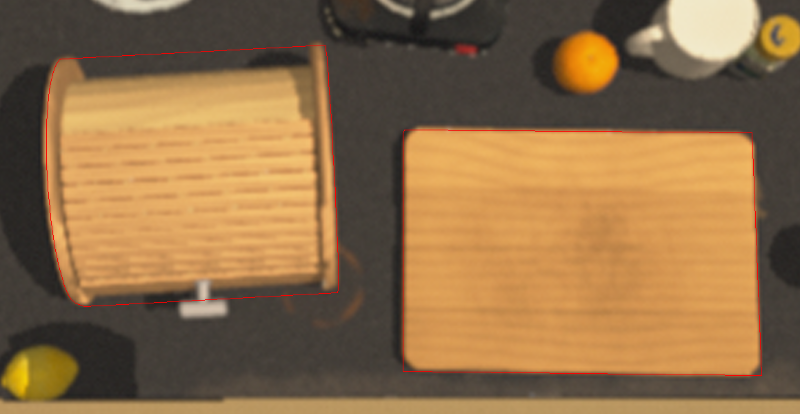

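View pics/fit_scene.png

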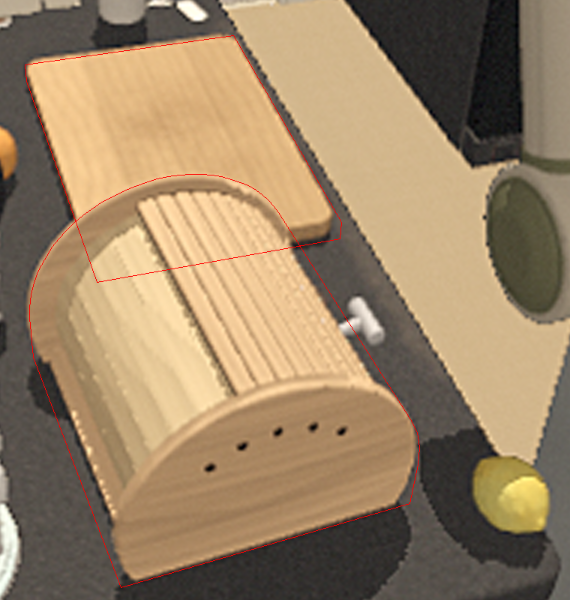

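```bash
cat >> h.py <<'E'
B=np.array([567,24.5,0.053]); BD=np.array([490.5,-362.8,-0.014])
def tool(yaw,tilt=0.,flip=1):   # jaws along y of a frame turned by yaw; tool z leans ahead (+x) by tilt
    Rz=R.from_euler("z",yaw); z=Rz.apply([np.sin(tilt),0,-np.cos(tilt)]); y=flip*Rz.apply([0,1,0])
    return R.from_matrix(np.c_[np.cross(y,z),y,z]).as_quat()
def inbin(p): 
    d=R.from_euler("z",-B[2]).apply(np.r_[p[0]-B[0],p[1]-B[1],p[2]]); return d
def bar(q,r=143): return place([-r*np.cos(q),0,50+r*np.sin(q)],*B)[0]
E
python3 - <<'E'
from h import *
print(proj("scene",bar(.2)),proj("top",bar(.2)),inbin([427.6,19,80.3]))
for tilt in (0.2,.35,.5):
  for fl in (1,-1):
    o=tool(B[2],tilt,fl); z=R.from_quat(o).apply([0,0,1])
    for nm,p in [("pre",bar(.2)-100*z)]+[(q,bar(q)+6*z) for q in(0,.2,.9,1.85)]:
        j=planner.ik(p,o); print(tilt,fl,nm,None if j is None else np.round(j,2))
E
```

```text
[[312.54179697 207.9362992 ]] [[213.88702883 221.92704598]] [-139.49562207    1.89246452   80.3       ]
0.2 1 pre [-0.3   0.13  1.9   0.09  0.93 -1.96]
0.2 1 0 [-0.28  0.42  2.04  0.14  0.49 -2.02]
0.2 1 0.2 [-0.28  0.36  2.    0.12  0.59 -1.99]
0.2 1 0.9 [-0.24  0.28  1.76  0.07  0.91 -1.9 ]
0.2 1 1.85 [-0.17  0.46  1.38  0.05  1.11 -1.81]
0.2 -1 pre [-0.3   0.13  1.9   0.09  0.93  1.18]
0.2 -1 0 [-0.28  0.42  2.04  0.14  0.49  1.12]
0.2 -1 0.2 [-0.28  0.36  2.    0.12  0.59  1.15]
0.2 -1 0.9 [-0.24  0.28  1.76  0.07  0.91  1.24]
0.2 -1 1.85 [-0.17  0.46  1.38  0.05  1.11  1.33]
0.35 1 pre [-0.35  0.06  2.03  0.2   0.73 -2.11]
0.35 1 0 [-0.31  0.41  2.15  0.45  0.28 -2.35]
0.35 1 0.2 [-0.31  0.34  2.1   0.33  0.39 -2.22]
0.35 1 0.9 [-0.26  0.24  1.86  0.16  0.71 -1.99]
0.35 1 1.85 [-0.18  0.41  1.49  0.1   0.9  -1.86]
0.35 -1 pre [-0.35  0.06  2.03  0.2   0.73  1.03]
0.35 -1 0 [-0.31  0.41  2.15  0.45  0.28  0.79]
0.35 -1 0.2 [-0.31  0.34  2.1   0.33  0.39  0.92]
0.35 -1 0.9 [-0.26  0.24  1.86  0.16  0.71  1.15]
0.35 -1 1.85 [-0.18  0.41  1.49  0.1   0.9   1.28]
0.5 1 pre [-0.43  0.02  2.17  0.44  0.55 -2.39]
0.5 1 0 [-0.35  0.43  2.25  1.59  0.19  2.76]
0.5 1 0.2 None
0.5 1 0.9 [-0.29  0.22  1.96  0.33  0.51 -2.17]
0.5 1 1.85 [-0.2   0.38  1.6   0.19  0.69 -1.94]
0.5 -1 pre [-0.43  0.02  2.17  0.44  0.55  0.75]
0.5 -1 0 [-0.35  0.43  2.25  1.59  0.19 -0.38]
0.5 -1 0.2 [-0.35  0.34  2.21  1.    0.23  0.23]
0.5 -1 0.9 [-0.29  0.22  1.96  0.33  0.51  0.97]
0.5 -1 1.85 [-0.2   0.38  1.6   0.19  0.69  1.2 ]
```

```bash
sed -i 's/B=np.array(\[567,24.5/B=np.array([567,25.3/' h.py; cat >> h.py <<'E'
T=0.2; OQ=tool(B[2],T,-1); ZQ=R.from_quat(OQ).apply([0,0,1])
def tcp(q,off=0): return bar(q)+4*ZQ+off
def follow(q0,q1,off,step=.15,stop=15,ks=.03):
    """lead the pinched pull along its track, giving way to radial and sideways force"""
    off=np.array(off,float); n=max(1,int(np.ceil(abs(q1-q0)/step))); log=[]
    for q in np.linspace(q0,q1,n+1)[1:]:
        arm.move_linear(tcp(q,off),max_speed=150)
        F=np.array(arm.get_contact_force()); ra=(bar(q)-bar(q,0))/143; y=R.from_euler("z",B[2]).apply([0,1,0]); ta=np.cross(y,ra)*1.
        fr,fy,ft=F@ra,F@y,F@ta; log.append((round(q,2),*np.round([fr,fy,ft],1)))
        off+=ks*(np.clip(fr,-40,40)*ra+np.clip(fy,-40,40)*y)
        if abs(ft)>stop: break
    print(*log,sep="\n"); return q,off
E
python3 - <<'E'
from h import *
command_gripper(64)
arm.move_pose(tcp(.2)-90*ZQ,OQ)
print(arm.get_time_s(),arm.get_contact_force())
print(arm.move_linear(tcp(.2),max_speed=120,guard=12), arm.get_position()-tcp(.2),arm.get_contact_force())
for g in (48,46,45,44):
    command_gripper(g); print(g,arm.get_finger_gap(),np.round(arm.get_contact_force(),1))
print(arm.get_time_s())
cv2.imwrite("pics/s1.png",cv2.resize(eyes.camera("scene")[130:290,200:400],None,fx=3,fy=3))
E
```

```text
4.05 [ 1.23478628  0.25359081 -0.40343999]
False [ 0.19971386 -0.1338482   0.4253804 ] [ 0.02967607 -0.31119376  1.33139353]
48 47.98099117068992 [-0.6  0.3 -0.6]
46 45.848248643499645 [-2.2 -4.8  1. ]
45 45.31784289652103 [-3.8 -9.7  2.6]
44 44.08791586517398 [ -5.6 -14.    2.1]
5.9
```

View pics/s1.png

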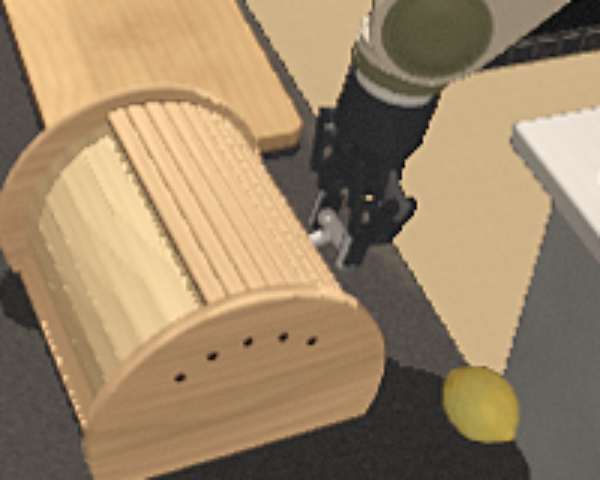

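```bash
python3 - <<'E'
from h import *
off=np.array([0,-1.0,0]); arm.move_linear(tcp(.2,off),max_speed=50)
command_gripper(38); print(arm.get_finger_gap(),np.round(arm.get_contact_force(),1))
q,off=follow(.2,1.8,off)
q,off=follow(q,1.95,off,step=.03,stop=14)
print(q,off,arm.get_position(),arm.get_finger_gap(),arm.get_time_s())
np.save("off.npy",np.r_[q,off])
cv2.imwrite("pics/s2.png",cv2.resize(eyes.camera("scene")[110:300,180:400],None,fx=3,fy=3))
E
```

```text
42.403301170328106 [-3.8 -8.   2.2]
(np.float64(0.35), np.float64(1.2), np.float64(-7.3), np.float64(-0.1))
(np.float64(0.49), np.float64(0.7), np.float64(-6.6), np.float64(-0.5))
(np.float64(0.64), np.float64(1.2), np.float64(-4.3), np.float64(-0.8))
(np.float64(0.78), np.float64(2.8), np.float64(-3.7), np.float64(-1.4))
(np.float64(0.93), np.float64(0.6), np.float64(0.3), np.float64(-0.5))
(np.float64(1.07), np.float64(-0.5), np.float64(2.1), np.float64(-0.6))
(np.float64(1.22), np.float64(-1.0), np.float64(2.8), np.float64(0.4))
(np.float64(1.36), np.float64(1.0), np.float64(4.8), np.float64(-0.2))
(np.float64(1.51), np.float64(2.1), np.float64(4.7), np.float64(0.7))
(np.float64(1.65), np.float64(4.0), np.float64(4.3), np.float64(1.9))
(np.float64(1.8), np.float64(5.7), np.float64(4.0), np.float64(0.1))
(np.float64(1.83), np.float64(5.6), np.float64(4.8), np.float64(0.5))
(np.float64(1.86), np.float64(5.4), np.float64(3.7), np.float64(0.9))
(np.float64(1.89), np.float64(5.1), np.float64(2.4), np.float64(0.0))
(np.float64(1.92), np.float64(5.2), np.float64(2.2), np.float64(1.3))
(np.float64(1.95), np.float64(6.2), np.float64(3.3), np.float64(-6.0))
1.95 [ 0.13887212 -0.46687673  1.23033092] [620.44015132  27.24502824 180.67921094] 42.52315742872339 10.875
```

View pics/s2.png

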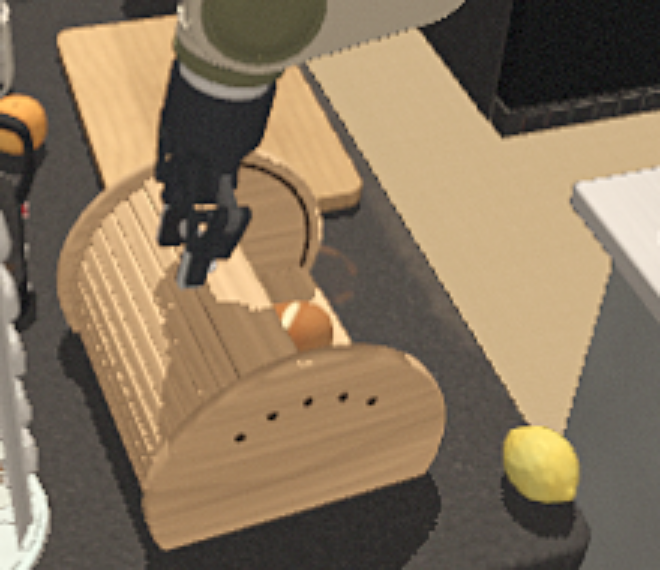

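```bash
python3 - <<'E'
from h import *
s=np.load("off.npy"); q,off=follow(s[0],2.1,s[1:],step=.02,stop=18)
print(q,arm.get_position(),arm.get_finger_gap())
np.save("off.npy",np.r_[q,off])
command_gripper(62); print(np.round(arm.get_contact_force(),1))
arm.move_linear(arm.get_position()-70*ZQ,max_speed=250)
p=arm.get_position(); arm.move_linear([p[0]-200,p[1]-130,p[2]+60],max_speed=400)
print(arm.get_time_s())
for c in("scene","top"):
    im=eyes.camera(c); cv2.imwrite(f"pics/{c}3.png",im)
    print(c,[(np.round(np.array(d["location"])*[512,384],1),round(d["confidence"],2)) for d in eyes.place_of(c,"loaf_center")],[(np.round(np.array(d["location"])*[512,384],1),round(d["confidence"],2)) for d in eyes.place_of(c,"pull")])
    r=eyes.masks_of(c,"loaf_center")
    for i,d in enumerate(r): print(d["confidence"],d["region"].sum()); np.save(f"loaf_{c}{i}.npy",d["region"])
a=cv2.resize(cv2.imread("pics/top3.png")[110:260,140:300],None,fx=3.7,fy=3.7)[:,:400+190]; cv2.imwrite("pics/top3c.png",a)
print(proj("top",bar(1.85)),proj("scene",bar(1.85)))
E
```

```text
(np.float64(1.97), np.float64(10.4), np.float64(0.3), np.float64(-27.1))
1.96875 [620.65149415  27.27815349 180.48821834] 42.22475315212752
[-0.  -0.2  0.3]
12.7083
scene [(array([245. , 193.3]), 0.54)] [(array([244.7, 192.8]), 0.66)]
0.57 229
top [(array([215.3, 173.4]), 0.6)] [(array([207.2, 147.2]), 0.91)]
0.75 702
[[206.55831231 148.10126664]] [[246.28165415 191.50137387]]
```

View pics/top3c.png

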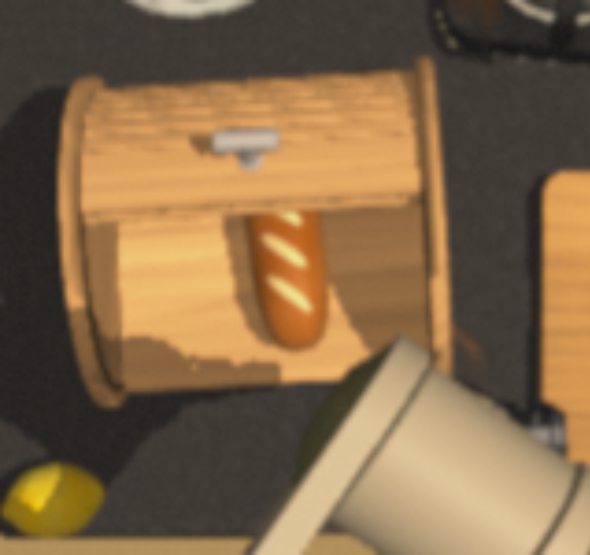

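```bash
python3 - <<'E'
from h import *
m=np.load("loaf_top0.npy")
for r in np.unique(np.nonzero(m)[0])[::3]:
    xs=np.nonzero(m[r])[0]; a,b=[inbin([*onplane("top",[u,r],45),45]) for u in (xs.min()-.5,xs.max()+.5)]
    print(r,xs.min(),xs.max(),np.round((a+b)[:2]/2,1),np.round(a[1]-b[1],1))
print(r,np.nonzero(m)[0].max())
for z in(35,45): print(inbin([*onplane("top",[219.2,204.3],z),z]))
E
```

```text
167 222 224 [ 15.6 -30.8] 8.5
170 206 226 [  8.2 -10.6] 59.2
173 206 226 [ -0.4 -10.2] 59.1
176 207 226 [ -9.  -11.2] 56.3
179 207 227 [-17.7 -12.2] 59.0
182 208 227 [-26.3 -13.2] 56.2
185 208 227 [-34.8 -12.9] 56.1
188 208 228 [-43.4 -13.9] 58.9
191 209 228 [-51.9 -14.9] 56.0
194 210 228 [-60.5 -15.9] 53.2
197 211 227 [-69.  -15.5] 47.5
200 212 227 [-77.5 -16.5] 44.7
203 215 225 [-86.  -17.5] 30.7
203 204
[-88.4079897 -14.3396163  35.       ]
[-89.49625057 -15.04760613  45.        ]
```

```bash
cat >> h.py <<'E'
def binpt(x,y,z): return place([x,y,z],*B)[0]
E
python3 - <<'E'
from h import *
o=tool(0.13,.12,-1)
p=binpt(-60,-14.8,34)
print(planner.ik(p,o),planner.ik(p+[-90,-4,0],o))
command_gripper(85)
arm.move_pose(p+[-10,0,170],o)
print(arm.move_linear(p+[-6,0,60],max_speed=250,guard=15),arm.move_linear(p,max_speed=120,guard=10),np.round(arm.get_contact_force(),1))
for g in (60,50): command_gripper(g); print(g,arm.get_finger_gap(),np.round(arm.get_contact_force(),1))
d=binpt(-88,0,0)-binpt(0,0,0)
print(arm.move_linear(p+d,max_speed=80,guard=30),np.round(arm.get_contact_force(),1),arm.get_finger_gap())
print(arm.get_time_s())
cv2.imwrite("pics/s4.png",cv2.resize(eyes.camera("scene")[110:300,180:400],None,fx=3,fy=3))
E
```

```text
[-0.24040402  0.54285736  1.77661412  0.06643145  0.71128101  1.15246615] [-0.30800045  0.44786212  2.02048614  0.09474613  0.56651218  1.05554801]
False False [ 1.7 -0.  -0.6]
60 59.88762286091815 [ 0.3 -1.5  1.7]
50 56.015257865378494 [-1.9 -1.7  8.2]
False [ 0.8 -1.8  8.6] 56.08392434872333
17.2833
```

View pics/s4.png

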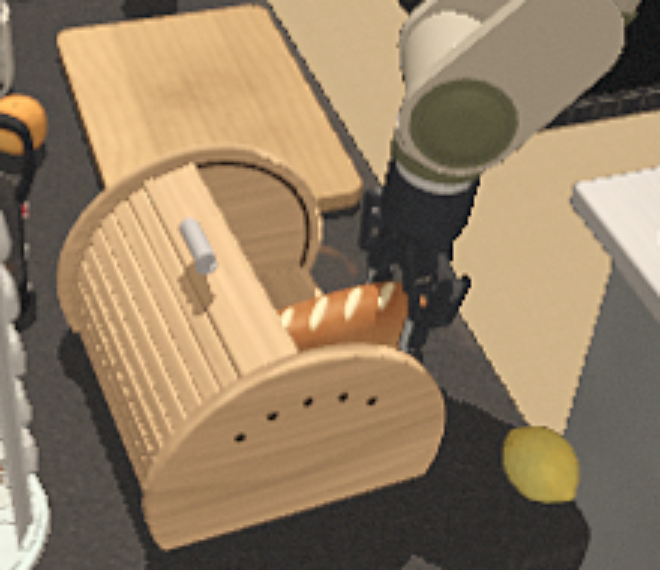

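```bash
python3 - <<'E'
from h import *
command_gripper(85); p=arm.get_position(); 
print(arm.move_linear(p+[0,0,120],max_speed=250,guard=15),np.round(arm.get_contact_force(),1))
arm.move_linear(p+[-60,-180,190],max_speed=400)
im=eyes.camera("top"); cv2.imwrite("pics/top5.png",im); r=eyes.masks_of("top","loaf_center")
m=r[0]["region"]; print(r[0]["confidence"],m.sum(),[(np.array(d["location"])*[512,384],d["confidence"]) for d in eyes.place_of("top","loaf_center")])
for row in np.unique(np.nonzero(m)[0])[::4]:
    xs=np.nonzero(m[row])[0]; a,b=[inbin([*onplane("top",[u,row],45),45]) for u in (xs.min()-.5,xs.max()+.5)]
    print(row,xs.min(),xs.max(),np.round((a+b)[:2]/2,1),np.round(a[1]-b[1],1))
print(row,np.nonzero(m)[0].max(),arm.get_time_s())
cv2.imwrite("pics/top5c.png",cv2.resize(im[110:260,140:300],None,fx=3.7,fy=3.7))
E
```

```text
False [ 0.6 -0.4 -0.9]
0.89 1100 [(array([218.7776, 204.288 ]), 0.84), (array([350.0032, 203.7888]), 0.67), (array([157.184 , 245.1072]), 0.24)]
174 212 217 [-3.  -5.9] 16.9
178 208 221 [-14.4  -5.4] 39.4
182 207 223 [-25.9  -6.2] 47.7
186 207 224 [-37.3  -7.1] 50.5
190 207 225 [-48.7  -8. ] 53.2
194 207 226 [-60.1  -8.9] 56.0
198 208 226 [-71.4  -9.7] 53.1
202 208 227 [-82.8 -10.6] 55.8
206 208 227 [-94.  -10.1] 55.8
210 209 228 [-105.3  -12.3] 55.7
214 209 228 [-116.5  -11.8] 55.6
218 209 228 [-127.6  -11.3] 55.6
222 209 228 [-138.7  -10.8] 55.5
226 210 228 [-149.9  -11.6] 52.6
230 212 227 [-161.   -12.5] 44.3
234 215 224 [-172.1  -12. ] 27.6
234 235 19.2167
```

View pics/top5c.png

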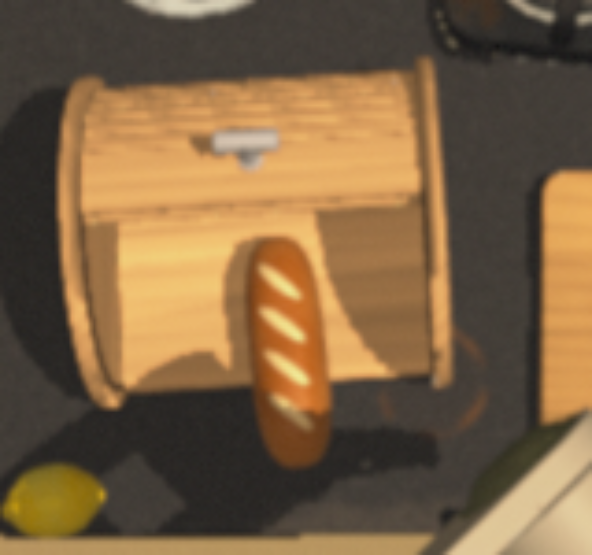

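```bash
python3 - <<'E'
from h import *
o=tool(0.09,0,-1); p=binpt(-89,-10.5,34)
tgt=np.r_[BD[:2],42.5]
for yw in (np.pi/2,-np.pi/2):
    print(yw,planner.ik(np.r_[BD[:2],42],tool(BD[2]+yw,0,-1)))
arm.move_pose(p+[0,0,110],o)
print(arm.move_linear(p,max_speed=150,guard=10),np.round(arm.get_contact_force(),1))
for g in (60,45): command_gripper(g); print(g,arm.get_finger_gap(),np.round(arm.get_contact_force(),1))
d=binpt(-60,0,0)-binpt(0,0,0)
arm.move_linear(p+[0,0,18],max_speed=60); print(np.round(arm.get_contact_force(),1),arm.get_finger_gap())
arm.move_linear(p+d+[0,0,22],max_speed=120)
arm.move_linear(p+d+[0,0,190],max_speed=180)
print(arm.get_finger_gap(),np.round(arm.get_contact_force(),1),np.round(arm.get_ft_torque(),2),arm.get_q(),arm.get_time_s())
cv2.imwrite("pics/s6.png",cv2.resize(eyes.camera("scene")[80:300,180:440],None,fx=2.7,fy=2.7))
E
```

```text
1.5707963267948966 [-8.30650713e-01  6.88120171e-01  1.38618247e+00 -4.44089210e-16
  1.06729001e+00 -8.16650713e-01]
-1.5707963267948966 [-8.30650713e-01  6.88120171e-01  1.38618247e+00 -4.44089210e-16
  1.06729001e+00  2.32494194e+00]
False [ 0.5 -0.2 -1.1]
60 60.22973334929549 [-1.  -0.2  0.7]
45 56.094693057203024 [-2.  -0.3  6.8]
[-1.3 -0.6 -2.8] 55.8068612061911
55.8856067684477 [ 0.3  0.2 -2.3] [-0.01  0.01  0.01] [-2.67768460e-01  1.71067551e-01  1.66950191e+00  2.36278440e-07
  1.30298914e+00  1.21297510e+00] 23.8083
```

View pics/s6.png

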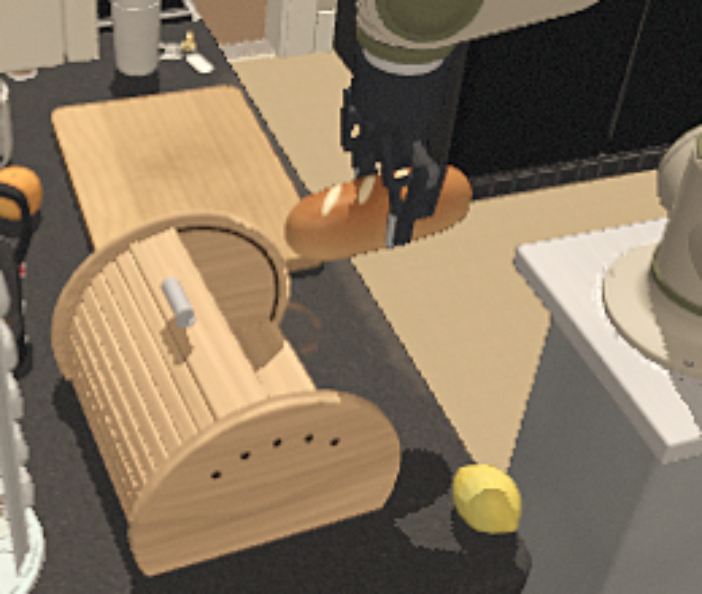

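```bash
python3 - <<'E'
from h import *
o=tool(BD[2]-np.pi/2,0,-1); t=np.r_[BD[:2],0]
arm.move_pose(t+[0,0,200],o); print(arm.get_finger_gap())
arm.move_linear(t+[0,0,60],max_speed=200)
print(arm.move_linear(t+[0,0,41.5],max_speed=40,guard=5),arm.get_position(),np.round(arm.get_contact_force(),1))
command_gripper(70); arm.dwell(.2); command_gripper(85)
print(arm.move_linear(arm.get_position()+[0,0,130],max_speed=250,guard=15),arm.get_time_s())
o=tool(B[2],T,-1)
command_gripper(64)
pre=tcp(1.85)-70*ZQ+[-90,0,50]
arm.move_pose(pre,OQ); print(arm.get_time_s())
im=eyes.camera("top"); cv2.imwrite("pics/top7.png",im); print([(np.round(np.array(d["location"])*[512,384],1),d["confidence"]) for d in eyes.place_of("top","pull")])
r=eyes.masks_of("top","loaf_center"); print([(d["confidence"],d["region"].sum()) for d in r])
if r:
    ys,xs=np.nonzero(r[0]["region"]); print(onplane("top",[xs.mean(),ys.mean()],50),[onplane("top",[xs.min(),ys.mean()],50),onplane("top",[xs.max()+.5,ys.mean()],50)])
s=np.load("off.npy"); print(s,tcp(s[0],s[1:]),tcp(1.85))
cv2.imwrite("pics/top7c.png",cv2.resize(im[110:260,140:440],None,fx=2.6,fy=2.6))
E
```

```text
56.546703535316155
True [ 490.3545639  -362.67564611   42.10196998] [0.1 0.5 5.1]
False 28.0417
29.9083
[(array([207.8, 149.2]), 0.72), (array([211.8, 174.9]), 0.49)]
[(0.9, np.int64(1236))]
[ 488.29372343 -361.31587302] [array([ 488.66793537, -272.33277287]), array([ 487.92996982, -450.32097751])]
[ 1.96875     0.25928277 -0.45044268  1.51843038] [623.39221033  27.82739125 179.4235638 ] [607.1476292   27.42981894 183.54208771]
```

View pics/top7c.png

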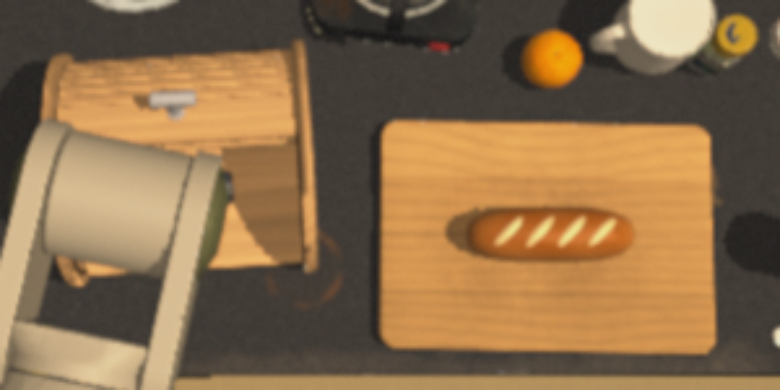

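```bash
python3 - <<'E'
from h import *
g=np.array([620.65,27.28,180.49]); s=np.load("off.npy"); q0=1.955; off=g-tcp(q0)
print(off)
arm.move_linear(g-70*ZQ,max_speed=250)
print(arm.move_linear(g,max_speed=120,guard=12),np.round(arm.get_contact_force(),1))
for w in(46,38): command_gripper(w); print(arm.get_finger_gap(),np.round(arm.get_contact_force(),1))
q,off=follow(q0,.2,off,stop=30)
q,off=follow(q,-.12,off,step=.03,stop=18)
print(q,inbin(arm.get_position()-4*ZQ),arm.get_finger_gap(),arm.get_time_s())
E
```

```text
[-0.66769934 -0.90153665  1.83536577]
False [ 0.8  0.1 -0.4]
45.99023093673858 [-0.1 -0.4 -0. ]
42.24659123122348 [-3.5  1.   5.4]
(np.float64(1.81), np.float64(-5.8), np.float64(-0.2), np.float64(2.2))
(np.float64(1.66), np.float64(-8.2), np.float64(-1.6), np.float64(1.2))
(np.float64(1.52), np.float64(-10.5), np.float64(-2.0), np.float64(0.7))
(np.float64(1.37), np.float64(-8.4), np.float64(-1.3), np.float64(1.4))
(np.float64(1.22), np.float64(-5.0), np.float64(-1.9), np.float64(0.8))
(np.float64(1.08), np.float64(1.7), np.float64(-1.3), np.float64(1.6))
(np.float64(0.93), np.float64(5.9), np.float64(-2.4), np.float64(1.3))
(np.float64(0.78), np.float64(4.7), np.float64(-2.7), np.float64(0.9))
(np.float64(0.64), np.float64(3.2), np.float64(-4.3), np.float64(-0.1))
(np.float64(0.49), np.float64(3.9), np.float64(-4.3), np.float64(-1.2))
(np.float64(0.35), np.float64(3.4), np.float64(-2.8), np.float64(-0.3))
(np.float64(0.2), np.float64(1.3), np.float64(-1.4), np.float64(-0.1))
(np.float64(0.17), np.float64(1.5), np.float64(-1.2), np.float64(0.2))
(np.float64(0.14), np.float64(1.2), np.float64(0.4), np.float64(0.2))
(np.float64(0.11), np.float64(2.6), np.float64(-0.6), np.float64(0.3))
(np.float64(0.08), np.float64(3.5), np.float64(0.2), np.float64(0.4))
(np.float64(0.05), np.float64(3.2), np.float64(0.9), np.float64(-0.2))
(np.float64(0.03), np.float64(3.3), np.float64(1.0), np.float64(1.0))
(np.float64(-0.0), np.float64(4.2), np.float64(1.3), np.float64(0.0))
(np.float64(-0.03), np.float64(7.4), np.float64(2.2), np.float64(22.0))
-0.032727272727272716 [-144.43084312   -1.58554164   47.678106  ] 42.161684274274414 37.4417
```

```bash
python3 - <<'E'
from h import *
command_gripper(64); print(np.round(arm.get_contact_force(),1))
print(arm.move_linear(arm.get_position()-90*ZQ,max_speed=200,guard=15)); p=arm.get_position(); arm.move_linear([p[0]-20,p[1]-230,p[2]+120],max_speed=300)
pts=[]
for c in("scene","top"):
    im=eyes.camera(c); cv2.imwrite(f"pics/{c}8.png",im)
    r=eyes.place_of(c,"pull"); print(c,[(np.round(np.array(d["location"])*[512,384],1),d["confidence"]) for d in r],proj(c,bar(0)),proj(c,bar(.1)))
    if r: pts.append((c,np.array(r[0]["location"])*[512,384]))
if len(pts)==2: print(inbin(triang(pts).x))
for t in("lemon_center","mandarin_center","loaf_center","board"): print(t,[np.round(np.array(d["location"])*[512,384],1) for d in eyes.place_of("top",t)[:2]])
print(arm.get_time_s(),arm.get_contact_force())
a=cv2.resize(cv2.imread("pics/scene8.png")[120:300,180:390],None,fx=2.6,fy=2.6); b=cv2.resize(cv2.imread("pics/top8.png")[110:270,130:430],(546,291))
cv2.imwrite("pics/end.png",np.vstack([a[:,:546],b])[:600] if False else np.vstack([cv2.resize(a,(400,343)),cv2.resize(b,(400,213))]))
E
```

```text
[-0.8  0.2  0.4]
False
scene [(array([311.9, 217.6]), 0.6)] [[312.52335353 215.78756772]] [[312.8444197  211.91639917]]
top [(array([215.7, 224.4]), 0.69)] [[214.53920254 223.64186551]] [[214.08004258 223.05235922]]
[-144.16492001   -2.65166013   40.27991492]
lemon_center [array([156.3, 243.4])]
mandarin_center [array([349.7, 129.2])]
loaf_center [array([348.8, 197.5])]
board [array([348.2, 204.1])]
39.8 [0.89856985 0.55361141 1.22105282]
```

View pics/end.png

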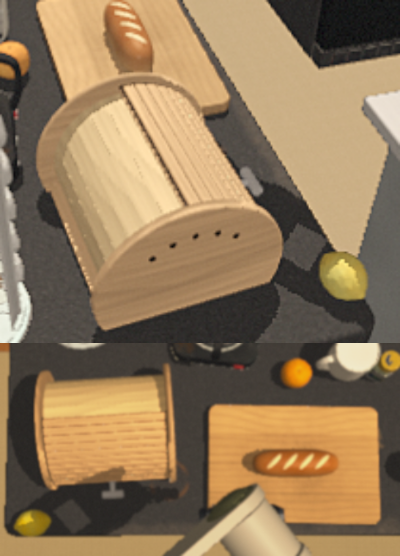

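Everything checks out: the cover is shut against its stop, the loaf is on the board, and the lemon and mandarin haven't moved. I'm handing it in.

```bash
python3 -c "
from h import *
print(arm.get_time_s()); print(arm.hand_in())"
```

```text
39.8
the job is handed in; nothing more can be done
None
```

The job is done and was handed in at 39.8 s of the 69 s allowed.

**What I did**
- I pinched the pull by its ends and rolled the cover back until it hit its stop (about 27 N along the track).
- I drew the loaf 88 mm forward by its front end and let go. The top camera then put its middle about 89 mm in front of the cover's edge.
- I took the loaf round its middle, carried it level, and laid it lengthways on the board.
- I pinched the pull again and rolled the cover shut until it hit its stop (about 22 N), then released and backed away.

**Last checks**
- **Cover:** after release, triangulating the pull put it at z ≈ 40 mm, against 50 mm expected when shut. I put that down to network and calibration error of about 2 px. It reads on the shut side, and the contact stop and the picture both show the cover shut.
- **Loaf:** a mask taken just after it was laid down put its middle within about 3 mm of the board's centre. It spans y −272 to −450 mm, wholly on the board, and the final picture agrees.
- **Lemon and mandarin:** the network readings shifted by 2 to 4 px from the start. I judged that to be detector scatter, since the arm never went near either and both lie in the same places in the pictures.
- **Robot:** it was touching nothing at the end, with about 1.6 N left on the force reading.

I viewed 12 pictures, two over the budget. The board masks failed once from the top camera, and the scene camera's board fit was wrong because the bin hid part of the board, so I used a repeat from the top camera.

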